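Gather the napkin rings on the skewer and hang them up

TASK

Take the skewer from its rest by the handle and thread it through the wooden napkin rings: the row of three leaning in the sloping chute and the one in the upright stand. Lift them all off on the skewer so that all four hang on it at once, without the gripper touching a ring and without dropping any, then lay the loaded skewer back in both forks of its rest, lying as it did at the start, and let go. Leave the other things on the worktop where they are.

Things in the scene. Friction and masses are not known exactly. Their poses are not given: they have to be found in the camera images.
- skewer: Skewer, 206 long: dark wooden handle 70 long, 18 wide (gripped across), 20 high; steel guard disc, diameter 44; straight steel shaft, diameter 8, round end. Origin on the axis at the guard's front face; own x runs along the shaft, tip at x = 130; handle x = -73 to -3, end button to -76; own z is up as it lies in the rest. 90 g.
- skewer_rest: Fixed rest, base 205 (own y) x 50 x 12. V wire fork at own y = -92 for the shaft's tip end; square fork, 24 inside, flared, at own y = +92 for the handle's end; fork arms reach up to 15 above the skewer's axis. Origin under the base on the worktop. Seated skewer: axis 90 high along own y, origin at own y = +30, tip to own -y; rings hang between guard and V fork clear of the base.
- chute: Fixed wire chute, base 125 (own y) x 74 x 12, with three rings face to face (row 60 long). Origin under the base on the worktop. The holes' common axis passes (0,-30,75), the lowest ring's low face, and slopes 42 deg down along (0,-0.743,-0.669). Two rails below, two prongs behind the lowest ring, 42 apart inside, the gap open to the shaft for 70 past the ring. Open at the high end and above.
- ring_stand: Fixed wire stand, base 80 x 70 x 12, holding one ring upright on edge. Origin under the base on the worktop. Hole centre at (0,0,105), axis level along own y. Two pairs of posts, 5 thick, 26 either side of the axis, 13 in front of and behind the ring's centre, reach up to 115; two rails under the ring at height 70. Open above. The black dish rack (world x > 655, y > -20) is in the wrist's way.
- ring_low: A wooden napkin ring: round section 20 thick, outer diameter 72, hole diameter 32, about 30 g. Origin at its centre (middle of the hole); its own z is the axis of the hole. At the start the lowest of the three in the chute, against the prongs.
- ring_mid: A wooden napkin ring: round section 20 thick, outer diameter 72, hole diameter 32, about 30 g. Origin at its centre (middle of the hole); its own z is the axis of the hole. At the start the middle one of the three in the chute.
- ring_high: A wooden napkin ring: round section 20 thick, outer diameter 72, hole diameter 32, about 30 g. Origin at its centre (middle of the hole); its own z is the axis of the hole. At the start the highest of the three in the chute.
- ring_upright: A wooden napkin ring: round section 20 thick, outer diameter 72, hole diameter 32, about 30 g. Origin at its centre (middle of the hole); its own z is the axis of the hole. Darker wood. At the start it stands in the upright stand.
- timer: Bystander: round grey kitchen timer, diameter 60, 25 high. Origin under its centre.
- spice_box: Bystander: round white tin, diameter 62, 25 high. Origin under its centre.
- match_tin: Bystander: black rectangular tin, 50 x 54 x 21. Origin under its centre.
- bowl: Bystander: white bowl, diameter 150, 61 high, at the back. Origin under its centre.
- teaspoon: Bystander: teaspoon with black handle, 137 x 27 x 12, lying on the right at the front. Origin under its centre.
- cake_fork: Bystander: small fork with black handle, 145 x 20 x 11, lying at the front edge. Origin under its centre.
Mind the look-alikes: they are no part of the job. Leave any red look-alike of the ring_low alone.

How it is judged:
On the way:
1. All four rings hang on the skewer at once, lifted clear of the chute and of the upright stand (x of ring_low in the frame of skewer between 0.002 and 0.122 m and y of ring_low in the frame of skewer between -0.017 and 0.017 m and z of ring_low in the frame of skewer between -0.017 and 0.017 m and x of ring_mid in the frame of skewer between 0.002 and 0.122 m and y of ring_mid in the frame of skewer between -0.017 and 0.017 m and z of ring_mid in the frame of skewer between -0.017 and 0.017 m and x of ring_high in the frame of skewer between 0.002 and 0.122 m and y of ring_high in the frame of skewer between -0.017 and 0.017 m and z of ring_high in the frame of skewer between -0.017 and 0.017 m and x of ring_upright in the frame of skewer between 0.002 and 0.122 m and y of ring_upright in the frame of skewer between -0.017 and 0.017 m and z of ring_upright in the frame of skewer between -0.017 and 0.017 m and contact force between each of ring_low, ring_mid, ring_high, ring_upright and chute below 0.02 N and contact force between each of ring_low, ring_mid, ring_high, ring_upright and ring_stand below 0.02 N and distance of each of ring_low, ring_mid, ring_high, ring_upright from where it was at the start of the episode above 0.04 m and distance of skewer from where it was at the start of the episode above 0.08 m), for 0.2 s.
At the end, for the whole second after the job is handed in: The skewer lies released in both forks of its rest (within 10 mm along the rest, 8 mm across and in height, 4.5 degrees; tip the same way as at the start), all four rings threaded on its shaft between guard and tip, all at rest (below 30 mm/s) (x of ring_low in the frame of skewer between 0.002 and 0.122 m and y of ring_low in the frame of skewer between -0.017 and 0.017 m and z of ring_low in the frame of skewer between -0.017 and 0.017 m and x of ring_mid in the frame of skewer between 0.002 and 0.122 m and y of ring_mid in the frame of skewer between -0.017 and 0.017 m and z of ring_mid in the frame of skewer between -0.017 and 0.017 m and x of ring_high in the frame of skewer between 0.002 and 0.122 m and y of ring_high in the frame of skewer between -0.017 and 0.017 m and z of ring_high in the frame of skewer between -0.017 and 0.017 m and x of ring_upright in the frame of skewer between 0.002 and 0.122 m and y of ring_upright in the frame of skewer between -0.017 and 0.017 m and z of ring_upright in the frame of skewer between -0.017 and 0.017 m and y of skewer in the frame of skewer_rest between 0.02 and 0.04 m and x of skewer in the frame of skewer_rest between -0.008 and 0.008 m and z of skewer in the frame of skewer_rest between 0.082 and 0.098 m and angle between the x axis of skewer and the y axis of skewer_rest, either way round below 0.08 rad and linear speed of each of ring_low, ring_mid, ring_high, ring_upright, skewer below 0.03 m/s); the robot touches nothing.
It fails at once if The gripper or arm touches a ring (contact force between any of the fingers, the arm and ring_low above 0.5 N or contact force between any of the fingers, the arm and ring_mid above 0.5 N or contact force between any of the fingers, the arm and ring_high above 0.5 N or contact force between any of the fingers, the arm and ring_upright above 0.5 N).
It fails at once if A ring is dropped (its centre comes lower than 35 mm above the worktop) (height (world z) of any of ring_low, ring_mid, ring_high, ring_upright below 0.035 m).
It fails at once if A bystander (timer, tins, bowl, teaspoon, small fork) is moved by more than 30 mm (distance of any of timer, spice_box, match_tin, bowl, teaspoon, cake_fork from where it was at the start of the episode above 0.03 m).
It also fails if it takes over 66 s, if anything falls off the work surface, if the arm or the gripper's body presses on something with over 40 N, if the wrist force passes 120 N, or if a joint passes its speed limit or range.

ROBOT

A 6-joint arm with a two-finger parallel gripper is mounted at the origin on a cart in front of the work surface, level with it; the furniture and walls round the work are solid. World frame = base frame: x ahead of the robot, y to its left, z up, the work surface at z = 0. Lengths are in m, angles in rad, forces in N, time in s.
With the tool pointing down it reaches from about 0.375 to 0.9 m from the base axis. Payload 3.1 kg.
Tool frame: the origin (TCP) lies at the centre of the arm's flange, where the gripper is bolted on; the fingertips stand robot.tip_extent ahead of it and the grasp point (between the pads) lies 164 mm ahead of it (robot.tip_extent is the distance from the TCP to the fingertips, in m); z points along the fingers, y is the line along which they close (so a half turn about z gives the same grasp; the last joint's range is limited). The gripper opens to 87 mm and grips with 3 to 60 N. Pads are 19 mm wide; open, the fingers measure 117 mm over their backs; the gripper's body (75 mm by 190 mm) begins 51 mm behind the grasp point.
Start: joints at [0.962, 0.527, 1.433, -0, 1.181, -0.178], TCP at [0.261, 0.568, 0.405] pointing down, gripper open.
Joint ranges: [-3.08, 3.08], [-0.75, 2.2], [0.22, 2.44], [-1.43, 4.57], [0, 2.65], [-2.85, 2.85]. Speed limits (rad/s): [2.79, 2.79, 3.14, 3.14, 3.14, 3.14].

INTERFACE

Orientations are given as a unit quaternion [x, y, z, w].
In Python, from rig import get_obs, camera, hand_in, cut_out, robot gives the robot as it stands.
- The arm moves only by the tool step_arm, never from a script. Its argument "rows" is a list of rows, each a list of 6 numbers: the shift along the world's x, y, z in m, then the turn, a rotation vector about the world's x, y, z in degrees. A call has 1 to 12 rows; each row shifts and turns the commanded pose from where the row before left it; what a row does not reach is not made up. A row lasts 1/8 s, in which the tool goes at most 62.5 mm and 10.7 degrees, less where a joint would pass 70% of its speed; a pose out of reach is approached as far as the arm can. A call is refused whole if a number of a shift passes 0.0625 or a number of a turn 10.7, either way. A call with a gripper value outside its range is refused whole. "jaw" is the finger opening in m, from 0 to 0.087, set as the call begins (left out, the last holds). The fingers move at their own pace and stop on an object; "squeeze" is the grip in N (left out, the last holds). Time passes only in rows, so rows that do not move let the fingers close. It gives the time, the measured TCP pose, the force, the opening and the grip force at its end, in the units of the state.
- get_obs(): the state, without advancing time (a new reading comes with each control period).
- camera(name): name is "side" or "top" or "wrist"; returns a dict with "pixels" (384x512x3 uint8, blue, green, red), "depth" (384x512 float32, m along the optical axis (not along the pixel's ray), 0 where there is no reading), "fov_y" (degrees; the focal length in pixels is half the picture's height over the tangent of half this angle, whatever the lens; pixels are square), "cx", "cy" (the principal point, pixels), "extrinsics" (4x4, takes a point from camera to world coordinates); the wrist camera has in their place "mount" (4x4, takes a point from camera to tool coordinates, whose origin is the TCP and whose axes are the flange's). Camera axes: x right, y up, looking along -z (the intrinsics and any distortion apply to the point x, -y, -z); pixel columns grow to the right and rows downward; lengths in m; the calibration is good to about 2 mm. A picture is of the moment at which its call begins: read the wrist's pose just before it.
- hand_in(): hands the job in; it is judged then, once.
Trained networks look in the newest picture that a camera, given by its name, has taken for a name from the list of things; names that differ only in an ending like _2 or _b are one class to them, and where a whole thing is asked for, a point or a joint stands for the part that bears it (a point fixed in the world has none). Each returns a list of dicts, best first, with "confidence" (0 to 1); they miss things now and then, are a little off and sometimes report something else, mostly with a low value. They report only what shows in the picture. A call takes as long as a camera call. They do not tell look-alikes from the thing itself.
- cut_out(label, camera): "region" (384x512 bool, what is visible of it) and "extent" ([centre column, centre row, width, height] in pixels, round what is visible of it).
The state is a dict: "time": time; "q": joint angles; "joint_velocities": joint speeds; "joint_torque": joint torques, N m; "position": TCP position; "tool_rot": TCP orientation; "ft_force": force on the tool from outside, world axes, zero at the start; "moment": the same for the moment, N m; "grip_width": finger opening in m; "grip_force": force on a finger pad.
Only numpy, scipy, OpenCV 4.12 (cv2) and the standard library are available. Lean on these libraries where they do the work, as an engineer would, in place of code of your own. Each camera call takes 0.05 s, during which the arm holds its last target. There are 200 camera calls.

## Working session

There is one attempt and no reset: what is moved stays moved. The work goes in short steps, Python scripts to look and compute and a tool call to move; the robot and the scene stay as the last step left them, time stands still between calls to the robot, and variables do not carry over. Pictures are saved under pics/ and viewed, at most 13 in all, crops included, and the job is handed in when it is done.

Besides the shell and the picture viewer there is one more tool, called after "Emit:" in YAML: its name, and indented under it one key for each argument. step_arm: Moves the arm, as the interface text tells. Its arguments: {"type":"object","properties":{"rows":{"type":"array"},"jaw":{"type":"number"},"squeeze":{"type":"number"}},"required":["rows"]}

```bash
ls; mkdir -p pics; cat > h.py <<'E'
import numpy as np, cv2
from rig import get_obs, camera, hand_in, cut_out, robot
from scipy.spatial.transform import Rotation as R
def pts(c, T=None):
    T=np.array(c["extrinsics"]) if T is None else T
    d=c["depth"]; h,w=d.shape; f=h/2/np.tan(np.radians(c["fov_y"])/2)
    v,u=np.mgrid[:h,:w]
    P=np.stack([(u-c["cx"])/f*d,-(v-c["cy"])/f*d,-d,np.ones_like(d)],-1)
    return (P@T.T)[...,:3]
def wristT(c):
    o=get_obs(); T=np.eye(4);T[:3,:3]=R.from_quat(o["tool_rot"]).as_matrix();T[:3,3]=o["position"]
    return T@np.array(c["mount"])
E
python3 - <<'E'
from h import *
ims=[]
for n in ["top","side"]:
    c=camera(n); P=pts(c); np.savez("%s.npz"%n,P=P,px=c["pixels"],d=c["depth"])
    cv2.imwrite("pics/%s.png"%n,c["pixels"]); print(n,c["fov_y"],c["cx"],c["cy"],{k:v for k,v in c.items() if k not in("pixels","depth","fov_y","cx","cy")})
    for l in ["skewer","skewer_rest","chute","ring_stand","ring_low","ring_upright","timer","spice_box","match_tin","bowl","teaspoon","cake_fork"]:
        for r in cut_out(l,n)[:4]:
            m=r["region"]&(c["depth"]>0)
            q=P[m]
            if len(q): print(l,round(r["confidence"],2),np.round(r["extent"]),"med",np.round(np.median(q,0),3),"lo",np.round(np.percentile(q,3,axis=0),3),"hi",np.round(np.percentile(q,97,axis=0),3))
print(get_obs(),robot.tip_extent)
E
```

```text
pics
top 47.49543976607084 262.4723775795617 186.76325400380915 {'extrinsics': array([[-0.04782762,  0.9746876 , -0.21839552,  0.26524821],
       [-0.99885303, -0.04617339,  0.01267483, -0.03434855],
       [ 0.00226994,  0.21875124,  0.97577802,  1.53283042],
       [ 0.        ,  0.        ,  0.        ,  1.        ]])}
skewer 0.85 [179. 247.  63.   6.] med [0.393 0.269 0.096] lo [0.384 0.15  0.007] hi [0.411 0.331 0.107]
skewer 0.44 [299. 231.  12.  20.] med [ 0.436 -0.163  0.134] lo [ 0.409 -0.175  0.086] hi [ 0.467 -0.154  0.142]
skewer_rest 0.72 [184. 251.  63.  15.] med [0.385 0.21  0.012] lo [0.366 0.13  0.005] hi [0.416 0.318 0.088]
chute 0.65 [314. 191.  34.  22.] med [ 0.566 -0.201  0.012] lo [ 0.548 -0.285  0.006] hi [ 0.61  -0.175  0.094]
ring_stand 0.55 [297. 234.  24.  26.] med [ 0.432 -0.152  0.013] lo [ 0.401 -0.2    0.005] hi [ 0.472 -0.13   0.088]
ring_low 0.61 [333. 219.  22.  22.] med [ 0.476 -0.284  0.018] lo [ 0.446 -0.313  0.006] hi [ 0.507 -0.252  0.026]
ring_low 0.43 [332. 186.   9.  17.] med [ 0.579 -0.281  0.105] lo [ 0.554 -0.289  0.091] hi [ 0.608 -0.26
[... 3026 characters left out ...]
1.3, 'q': array([ 9.61502035e-01,  5.27518746e-01,  1.43270463e+00, -7.92260604e-06,
        1.18138028e+00, -1.78542118e-01]), 'joint_velocities': array([-0.00122208, -0.00030975, -0.00046877, -0.00151337,  0.00062646,
        0.00064787]), 'joint_torque': array([ 2.78731077e-04, -4.40015066e+01, -1.76982147e+01,  6.33825827e-02,
        5.05101867e-02, -2.69554312e-05]), 'position': array([0.26095874, 0.56789301, 0.40473539]), 'tool_rot': array([ 2.13713372e-01,  9.76896409e-01, -6.48390236e-06,  1.27368075e-06]), 'ft_force': array([-0.50982221, -0.19355243, -0.12258718]), 'moment': array([ 0.01769021,  0.03334464, -0.0957453 ]), 'grip_force': 0.0, 'grip_width': 0.08703332828255891} 0.1822
```

View pictures.

```bash
python3 - <<'E'
import cv2
a=cv2.imread("pics/top.png");b=cv2.imread("pics/side.png")
cv2.imwrite("pics/topc.png",cv2.resize(a[110:300,120:380],None,fx=3,fy=3,interpolation=cv2.INTER_CUBIC))
cv2.imwrite("pics/sidec.png",cv2.resize(b[120:320,120:386],None,fx=3,fy=3,interpolation=cv2.INTER_CUBIC))
E
```

```text
(no output)
```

View pics/topc.png

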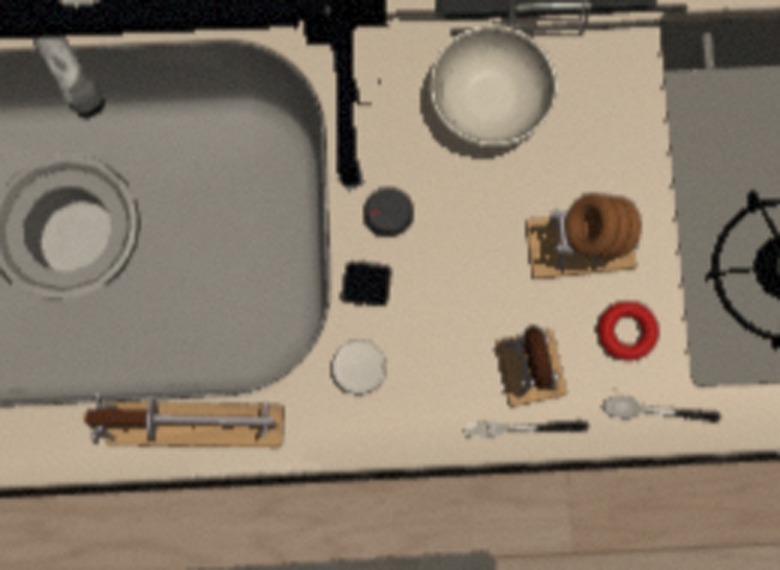

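View pics/sidec.png

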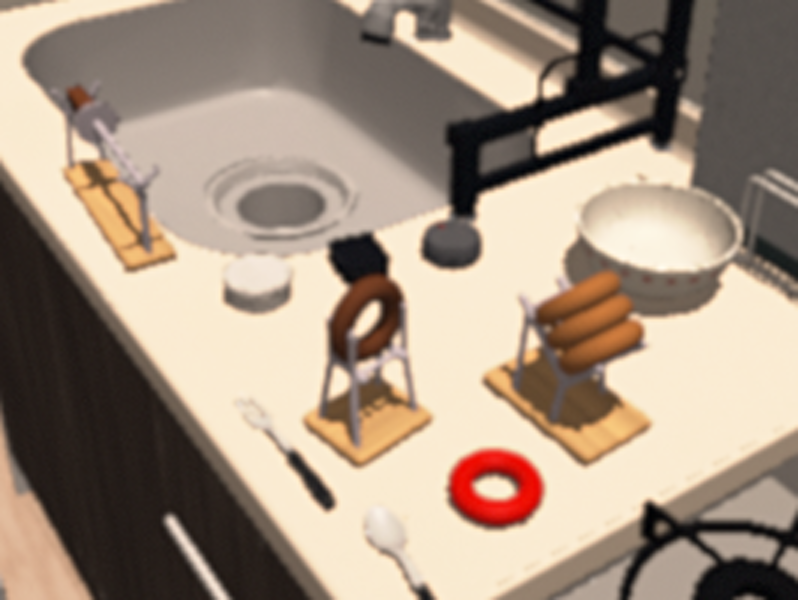

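```bash
cat > fit.py <<'E'
import numpy as np
from scipy.optimize import least_squares
def load(names=("top","side")):
    P=[];C=[]
    for n in names:
        z=np.load("%s.npz"%n); m=z["d"]>0
        P.append(z["P"][m]);C.append(z["px"][m].astype(float))
    return np.concatenate(P),np.concatenate(C)
def tori(p,P,offs):
    a=np.array([np.cos(p[4])*np.cos(p[3]),np.cos(p[4])*np.sin(p[3]),np.sin(p[4])])
    d=P-p[:3]; s=d@a; r=np.linalg.norm(d-s[:,None]*a,axis=1)
    return np.min([np.abs(np.hypot(r-.026,s-o)-.010) for o in offs],axis=0)
def fit(P,p0,offs,gate=.012):
    p=np.array(p0,float)
    for g in (gate,.008,.005):
        Q=P[tori(p,P,offs)<g]
        p=least_squares(lambda p:tori(p,Q,offs),p,loss="soft_l1",f_scale=.002,x_scale=[.01,.01,.01,.1,.1]).x
    return p,len(Q),np.sqrt(np.mean(tori(p,Q,offs)**2))
E
python3 - <<'E'
from fit import *
import cv2
for nm in [("top",),("side",),("top","side")]:
    P,C=load(nm)
    r,b=C[:,2],C[:,0]
    wood=(r>b*1.5)
    b3=np.all((P>[.53,-.33,.05])&(P<[.63,-.15,.18]),axis=1)&wood
    p,n,e=fit(P[b3],[.58,-.235,.098,np.pi/2,np.radians(42)],(-.02,0,.02)); print(nm,"row",p[:3].round(4),np.degrees(p[3:]).round(2),n,e.round(4))
    b1=np.all((P>[.39,-.23,.06])&(P<[.48,-.11,.16]),axis=1)&wood
    p,n,e=fit(P[b1],[.435,-.165,.105,np.pi/2,0],(0,)); print("up",p[:3].round(4),np.degrees(p[3:]).round(2),n,e.round(4))
    for name,lo,hi in [("rest",[.34,.08,.004],[.44,.36,.02]),("stand",[.38,-.25,.004],[.49,-.09,.02]),("chute",[.52,-.33,.004],[.66,-.14,.02])]:
        m=np.all((P>lo)&(P<hi),axis=1)
        m&=(r>b*1.5)&(r>120) if name!="x" else m
        q=P[m]; 
        rect=cv2.minAreaRect((q[:,:2]*1000).astype(np.float32)); print(name,m.sum(),rect, np.median(q[:,2]).round(4))
    # shaft & handle
    m=np.all((P>[.36,.10,.075])&(P<[.43,.36,.125]),axis=1); q=P[m]
    for lo in np.arange(.11,.36,.02):
        k=q[(q[:,1]>lo)&(q[:,1]<lo+.02)]
        if len(k)>4: print("  y%.2f"%lo,len(k),np.median(k,0).round(4),k[:,0].min().round(3),k[:,0].max().round(3),k[:,2].max().round(3))
E
```

```text
('top',) row [ 0.5836 -0.237   0.1072] [94.32 41.74] 397 0.0021
up [ 0.4387 -0.1656  0.1046] [99.14 -0.41] 131 0.0017
rest 481 ((391.1947937011719, 225.653076171875), (201.7957763671875, 48.515708923339844), 86.58306884765625) 0.0116
stand 109 ((437.33978271484375, -165.68296813964844), (75.63035583496094, 67.86489868164062), 10.238093376159668) 0.0119
chute 143 ((582.7201538085938, -234.82913208007812), (72.54163360595703, 123.75973510742188), 2.8335883617401123) 0.012
  y0.13 30 [0.386  0.1353 0.0931] 0.367 0.403 0.104
  y0.15 12 [0.3868 0.1597 0.0937] 0.385 0.389 0.097
  y0.17 16 [0.3893 0.1792 0.0925] 0.386 0.393 0.098
  y0.19 18 [0.3903 0.199  0.0912] 0.387 0.394 0.099
  y0.21 19 [0.3912 0.2195 0.0941] 0.387 0.395 0.097
  y0.23 19 [0.3922 0.2397 0.093 ] 0.388 0.396 0.099
  y0.25 55 [0.3927 0.2584 0.0977] 0.374 0.413 0.111
  y0.27 36 [0.3951 0.2812 0.0994] 0.387 0.404 0.104
  y0.29 36 [0.3962 0.2998 0.099 ] 0.388 0.405 0.106
  y0.31 55 [0.3985 0.3183 0.0969] 0.376 0.421 0.105
('side',) row [ 0.5845 -0.2496  0.0959] [93.52 41.97] 775 0.0011
up [ 0.4386 -0.165   0.1063] [99.37  0.1
[... 1298 characters left out ...]
0.0127
chute 713 ((581.3342895507812, -235.34530639648438), (76.23028564453125, 125.26382446289062), 3.5133724212646484) 0.0127
  y0.11 9 [0.386  0.1292 0.0934] 0.383 0.401 0.101
  y0.13 86 [0.3845 0.1346 0.0932] 0.367 0.404 0.104
  y0.15 25 [0.386  0.1599 0.0948] 0.383 0.389 0.097
  y0.17 28 [0.3889 0.1807 0.0933] 0.384 0.393 0.098
  y0.19 27 [0.3901 0.1997 0.0928] 0.386 0.394 0.099
  y0.21 30 [0.391  0.2186 0.094 ] 0.386 0.395 0.097
  y0.23 30 [0.3918 0.2403 0.0935] 0.388 0.396 0.099
  y0.25 192 [0.3924 0.258  0.0963] 0.372 0.415 0.116
  y0.27 45 [0.3939 0.2816 0.0995] 0.385 0.404 0.104
  y0.29 62 [0.3945 0.3006 0.0997] 0.386 0.405 0.106
  y0.31 113 [0.3953 0.3182 0.0973] 0.374 0.421 0.106
```

```bash
cat >> h.py <<'E'
def ori(az,tilt,):
    """tool rot: skewer heading az deg (horizontal), tool z leaned by tilt deg towards heading (flange back)"""
    a=np.radians(az); d=np.array([np.cos(a),np.sin(a),0]); t=np.radians(tilt)
    y=np.array([-d[1],d[0],0]); z=np.cos(t)*np.array([0,0,-1])+np.sin(t)*d
    return np.stack([np.cross(y,z),y,z],1)
def skew2tcp(org,az,down,L=20,g=-.032):
    """skewer origin, heading, pitch down deg -> TCP pos, R"""
    Rm=ori(az,L-down); a=np.radians(az); t=np.radians(down)
    s=np.array([np.cos(a)*np.cos(t),np.sin(a)*np.cos(t),-np.sin(t)])
    return np.array(org)+g*s-.164*Rm[:,2],Rm
def delta(p,Rm,p0=None,R0=None):
    o=get_obs()
    if p0 is None: p0,R0=o["position"],R.from_quat(o["tool_rot"]).as_matrix()
    rv=np.degrees(R.from_matrix(Rm@R0.T).as_rotvec()); dp=p-p0
    n=max(np.abs(dp).max()/.06,np.linalg.norm(dp)/.0625,np.linalg.norm(rv)/10.5)
    print("dp",dp.round(4),"rv",rv.round(2),"minrows %.1f"%n,"t",round(o["time"],2))
E
python3 - <<'E'
from fit import *
from h import *
for nm in [("top",),("side",),("top","side")]:
    P,C=load(nm); wood=C[:,2]>C[:,0]*1.5
    Q=P[np.all((P>[.53,-.33,.05])&(P<[.63,-.15,.18]),axis=1)&wood]
    best=min((fit(Q,[.583,-.2506+s*.743,.095+s*.669,np.radians(94),np.radians(42)],(-.02,0,.02),.008) for s in(-.01,-.005,0,.005,.01)),key=lambda f:-f[1])
    p,n,e=best; print(nm,p[:3].round(4),np.degrees(p[3:]).round(2),n,e)
p,Rm=skew2tcp([.393,.255,.09],266.3,0)
print("grasp",p); delta(p+[0,0,.1],Rm)
E
```

```text
('top',) [ 0.5851 -0.2499  0.0946] [93.55 41.9 ] 432 0.0020857325253610514
('side',) [ 0.5845 -0.2496  0.0959] [93.52 41.97] 775 0.0010605239614912942
('top', 'side') [ 0.5846 -0.2499  0.0954] [92.98 41.47] 1205 0.0015490255021937383
grasp [0.39868474 0.34290769 0.24410959]
dp [ 0.1377 -0.225  -0.0606] rv [-18.25 -10.89 -68.28] minrows 6.8 t 1.3
```

Emit:
step_arm:
  rows:
    - [0.0138,-0.0225,-0.006,-1.83,-1.09,-6.83]
    - [0.0138,-0.0225,-0.006,-1.83,-1.09,-6.83]
    - [0.0138,-0.0225,-0.006,-1.83,-1.09,-6.83]
    - [0.0138,-0.0225,-0.006,-1.83,-1.09,-6.83]
    - [0.0138,-0.0225,-0.006,-1.83,-1.09,-6.83]
    - [0.0138,-0.0225,-0.006,-1.83,-1.09,-6.83]
    - [0.0138,-0.0225,-0.006,-1.83,-1.09,-6.83]
    - [0.0138,-0.0225,-0.006,-1.83,-1.09,-6.83]
    - [0.0138,-0.0225,-0.006,-1.83,-1.09,-6.83]
    - [0.0138,-0.0225,-0.006,-1.83,-1.09,-6.83]
    - [0,0,0,0,0,0]
    - [0,0,0,0,0,0]
  jaw: 0.087

```text
time: 2.8
position: [0.3989, 0.3432, 0.3449]
tool_rot: [0.718, 0.674, -0.127, 0.119]
ft_force: [0.5, -0.1, 0.3]
grip_width: 0.0868
grip_force: 0.0
```

```bash
python3 - <<'E'
from h import *
o=get_obs(); c=camera("wrist"); P=pts(c,wristT(c)); cv2.imwrite("pics/w1.png",c["pixels"])
np.savez("w1.npz",P=P,px=c["pixels"],d=c["depth"])
print(o["q"].round(3),o["position"].round(4))
p,Rm=skew2tcp([.393,.255,.09],266.3,0); delta(p,Rm)
q=P[(c["depth"]>0)].reshape(-1,3); q=q[np.all((q>[.36,.10,.075])&(q<[.43,.36,.125]),axis=1)]
for lo in np.arange(.11,.36,.02):
    k=q[(q[:,1]>lo)&(q[:,1]<lo+.02)]
    if len(k)>4: print("  y%.2f"%lo,len(k),np.median(k,0).round(4),np.percentile(k[:,0],[3,97]).round(4),np.percentile(k[:,2],95).round(4))
E
```

```text
[ 0.564  0.526  1.672 -0.305  1.172  0.779] [0.3989 0.3432 0.3449]
dp [-1.000e-04 -5.000e-04 -1.009e-01] rv [-0.01  0.01 -0.05] minrows 1.7 t 2.85
  y0.13 337 [0.3837 0.1398 0.0931] [0.3665 0.4007] 0.099
  y0.15 38 [0.3845 0.1539 0.0933] [0.3811 0.3878] 0.0943
  y0.19 97 [0.3881 0.2044 0.093 ] [0.3841 0.3918] 0.0945
  y0.21 178 [0.3888 0.2203 0.093 ] [0.3848 0.3928] 0.0942
  y0.23 145 [0.3899 0.238  0.0932] [0.386  0.3937] 0.0942
  y0.25 1242 [0.3919 0.2622 0.0995] [0.3722 0.411 ] 0.111
  y0.27 582 [0.3929 0.2805 0.0997] [0.3846 0.4013] 0.1007
  y0.29 674 [0.3942 0.3004 0.0997] [0.3857 0.4025] 0.1008
  y0.31 1379 [0.3957 0.3221 0.0995] [0.3743 0.417 ] 0.1041
  y0.33 334 [0.3959 0.3322 0.0947] [0.3884 0.4036] 0.0995
```

View pics/w1.png

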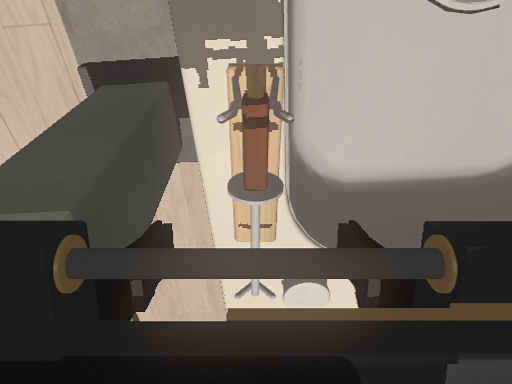

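Emit:
step_arm:
  rows:
    - [-0.0015,0,-0.03,0,0,0]
    - [0,0,-0.03,0,0,0]
    - [0,0,-0.025,0,0,0]
    - [0,0,-0.016,0,0,0]
    - [0,0,0,0,0,0]
    - [0,0,0,0,0,0]

```text
time: 3.6
position: [0.3976, 0.3433, 0.2444]
tool_rot: [0.719, 0.673, -0.126, 0.119]
ft_force: [0.2, 0.8, 0.6]
grip_width: 0.0871
grip_force: 0.0
```

Emit:
step_arm:
  rows:
    - [0,0,0,0,0,0]
    - [0,0,0,0,0,0]
    - [0,0,0,0,0,0]
    - [0,0,0,0,0,0]
    - [0,0,0,0,0,0]
    - [0,0,0,0,0,0]
  jaw: 0.0
  squeeze: 55

```text
time: 4.35
position: [0.3975, 0.3429, 0.2437]
tool_rot: [0.719, 0.673, -0.127, 0.119]
ft_force: [0.0, 1.0, 0.2]
grip_width: 0.0347
grip_force: 0.0
```

```bash
python3 - <<'E'
from h import *
o=get_obs(); print({k:np.round(v,4) for k,v in o.items()})
E
```

```text
{'time': np.float64(4.35), 'q': array([ 0.5648,  0.6853,  1.7376, -0.345 ,  0.9594,  0.8633]), 'joint_velocities': array([-0.0008,  0.0013,  0.0009, -0.    ,  0.0003, -0.0023]), 'joint_torque': array([-1.20000e-03, -4.19449e+01, -8.85610e+00, -6.02700e-01,
        9.04700e-01, -1.26000e-02]), 'position': array([0.3975, 0.3429, 0.2437]), 'tool_rot': array([ 0.7186,  0.6733, -0.1271,  0.1189]), 'ft_force': array([0.0419, 0.9799, 0.2293]), 'moment': array([ 0.1515,  0.0108, -0.0104]), 'grip_force': np.float64(0.0), 'grip_width': np.float64(0.0347)}
```

Emit:
step_arm:
  rows:
    - [0,0,0,0,0,0]
    - [0,0,0,0,0,0]
    - [0,0,0,0,0,0]
    - [0,0,0,0,0,0]
    - [0,0,0,0,0,0]

```text
time: 4.97
position: [0.3976, 0.3429, 0.2438]
tool_rot: [0.719, 0.673, -0.127, 0.119]
ft_force: [-0.1, -0.3, 0.2]
grip_width: 0.0176
grip_force: 55.0
```

Emit:
step_arm:
  rows:
    - [0,0,0.01,0,0,0]
    - [0,0,0.02,0,0,0]
    - [0,0,0.03,0,0,0]
    - [0,0,0.03,0,0,0]
    - [0,0,0,0,0,0]
    - [0,0,0,0,0,0]

```text
time: 5.72
position: [0.397, 0.3427, 0.3334]
tool_rot: [0.719, 0.673, -0.127, 0.119]
ft_force: [-0.2, 0.4, -0.2]
grip_width: 0.0176
grip_force: 55.0
```

```bash
cat > meas.py <<'E'
from h import *
# fit shaft direction relative to grasp from a camera
def shaft(cam="side",save=None):
    o=get_obs(); Rt=R.from_quat(o["tool_rot"]).as_matrix(); tp=np.array(o["position"])
    c=camera(cam); P=pts(c); m=c["depth"]>0
    if save: cv2.imwrite(save,c["pixels"])
    q=(P[m]-tp)@Rt; q[:,2]-=.164   # tool frame at grasp point
    return q,o
E
python3 - <<'E'
from meas import *
L=np.radians(20)
for cam in ("top","side"):
    q,o=shaft(cam,"pics/g_%s.png"%cam)
    # skewer frame nominal in tool: s along, tool z =cosL*down+sinL*s ; up=-cosL z + ... 
    # x_tool = y x z ; s = sinL*z +/- cosL*x
    s=np.array([-np.cos(L),0,np.sin(L)]); 
    # choose sign via heading
    Rt=R.from_quat(o["tool_rot"]).as_matrix()
    if (Rt@s)[1]>0: s=np.array([np.cos(L),0,np.sin(L)])
    u=np.cross(s,[0,1,0]); u*=np.sign((Rt@u)[2])
    a=q@s-.032; b=q[:,1]; h=q@u
    for lo in np.arange(-.08,.14,.02):
        k=(a>lo)&(a<lo+.02)&(abs(b)<.03)&(abs(h)<.03)
        if k.sum()>3: print(cam,round(lo,2),k.sum(),np.median(b[k]).round(4),np.median(h[k]).round(4),a[k].max().round(4))
print(o["grip_width"],o["grip_force"],o["ft_force"].round(2),o["position"].round(4),o["time"])
E
```

```text
top -0.06 22 0.0052 0.0116 -0.0432
top -0.04 66 0.0013 0.0102 -0.0205
top -0.02 88 -0.0002 0.0065 -0.0011
top 0.0 20 0.0012 0.0022 0.0196
top 0.02 20 0.0014 0.0023 0.0392
top 0.04 14 0.0002 0.0033 0.0598
top 0.06 12 0.0005 0.0021 0.0787
top 0.08 14 0.001 0.0025 0.0995
top 0.1 12 0.0014 0.0025 0.118
top 0.12 6 0.0016 0.0028 0.1272
side -0.08 7 0.0049 0.0115 -0.0607
side -0.06 19 -0.0012 0.0123 -0.04
side -0.04 99 -0.0114 0.0192 -0.0212
side -0.02 153 -0.0021 0.0046 -0.0
side 0.0 21 -0.0038 0.0061 0.0177
side 0.02 12 -0.0017 0.0049 0.0392
side 0.04 11 -0.0015 0.0035 0.0594
side 0.06 11 -0.001 0.0046 0.0784
side 0.08 11 -0.0015 0.0041 0.099
side 0.1 12 -0.001 0.005 0.1198
side 0.12 9 -0.0005 0.0035 0.1279
0.01764663056025693 54.975300058722496 [-0.32  0.09 -1.14] [0.397  0.3426 0.3329] 5.775
```

```bash
cat >> h.py <<'E'
C0=np.array([.5846,-.2497,.0957]); AZ,PD=273.5,41.9
a_=np.radians(AZ);t_=np.radians(PD); S=np.array([np.cos(a_)*np.cos(t_),np.sin(a_)*np.cos(t_),-np.sin(t_)])
def chute(s): return skew2tcp(C0-S*s,AZ,PD)
E
python3 - <<'E'
from h import *
for s in (.2,.1,.036):
    p,Rm=chute(s); print(p.round(4)); delta(p,Rm)
E
```

```text
[ 0.5778 -0.1384  0.4028]
dp [ 0.1808 -0.481   0.0701] rv [42.05 -0.21  6.86] minrows 8.3 t 5.83
[ 0.5823 -0.2127  0.336 ]
dp [ 0.1853 -0.5553  0.0033] rv [42.05 -0.21  6.86] minrows 9.4 t 5.83
[ 0.5852 -0.2602  0.2933]
dp [ 0.1882 -0.6028 -0.0394] rv [42.05 -0.21  6.86] minrows 10.1 t 5.83
```

Emit:
step_arm:
  rows:
    - [0.0113,-0.03,0.0044,2.63,0,0.43]
    - [0.0113,-0.03,0.0044,2.63,0,0.43]
    - [0.0113,-0.03,0.0044,2.63,0,0.43]
    - [0.0113,-0.03,0.0044,2.63,0,0.43]
    - [0.0113,-0.03,0.0044,2.63,0,0.43]
    - [0.0113,-0.03,0.0044,2.63,0,0.43]
    - [0.0113,-0.03,0.0044,2.63,0,0.43]
    - [0.0113,-0.03,0.0044,2.63,0,0.43]

```text
time: 6.82
position: [0.4878, 0.1018, 0.3679]
tool_rot: [0.708, 0.706, 0.001, -0.012]
ft_force: [0.1, 0.8, -0.4]
grip_width: 0.0175
grip_force: 55.0
```

Emit:
step_arm:
  rows:
    - [0.0113,-0.03,0.0044,2.63,0,0.43]
    - [0.0113,-0.03,0.0044,2.63,0,0.43]
    - [0.0113,-0.03,0.0044,2.63,0,0.43]
    - [0.0113,-0.03,0.0044,2.63,0,0.43]
    - [0.0113,-0.03,0.0044,2.63,0,0.43]
    - [0.0113,-0.03,0.0044,2.63,0,0.43]
    - [0.0113,-0.03,0.0044,2.63,0,0.43]
    - [0.0113,-0.03,0.0044,2.63,0,0.43]
    - [0,0,0,0,0,0]
    - [0,0,0,0,0,0]

```text
time: 8.07
position: [0.5777, -0.1366, 0.4029]
tool_rot: [0.673, 0.715, 0.13, -0.141]
ft_force: [-0.7, 1.0, -1.1]
grip_width: 0.0175
grip_force: 55.0
```

```bash
cat > look.py <<'E'
from h import *
import sys
# line-up check: shaft points and ring axis, in row frame; usage look.py name
o=get_obs(); print("q",o["q"].round(2))
p,Rm=chute(.2); delta(p,Rm)
u=-S; x=np.cross(S,[0,0,1]); x/=np.linalg.norm(x); v=np.cross(u,x); v*=np.sign(v[2])
for cam in ("top","side"):
    c=camera(cam); P=pts(c); m=c["depth"]>0; q=P[m]-C0; a=q@u;b=q@x;h=q@v
    for lo in np.arange(.06,.2,.02):
        k=(a>lo)&(a<lo+.02)&(abs(b)<.03)&(abs(h)<.03)
        if k.sum()>3: print(cam,round(lo,2),k.sum(),np.median(b[k]).round(4),np.median(h[k]).round(4),a[k].min().round(4))
    cv2.imwrite("pics/l_%s.png"%cam,c["pixels"])
b=cv2.imread("pics/l_side.png"); cv2.imwrite("pics/l_c.png",cv2.resize(b[120:320,160:400],None,fx=3,fy=3,interpolation=cv2.INTER_CUBIC))
E
python3 look.py
```

```text
q [-0.49  0.52  1.49  0.33  1.36 -0.65]
dp [ 0.0001 -0.0018 -0.0001] rv [-0.18 -0.27 -0.02] minrows 0.0 t 8.07
side 0.06 5 0.0012 0.0019 0.0769
side 0.08 31 0.0027 0.0021 0.08
side 0.1 30 0.0029 0.0029 0.1006
side 0.12 27 0.0033 0.0026 0.1215
side 0.14 28 0.0027 0.0024 0.1413
side 0.16 31 0.0031 0.0025 0.1603
side 0.18 31 0.0034 0.0027 0.1808
side 0.2 116 0.0058 0.0074 0.2013
```

View pics/l_c.png

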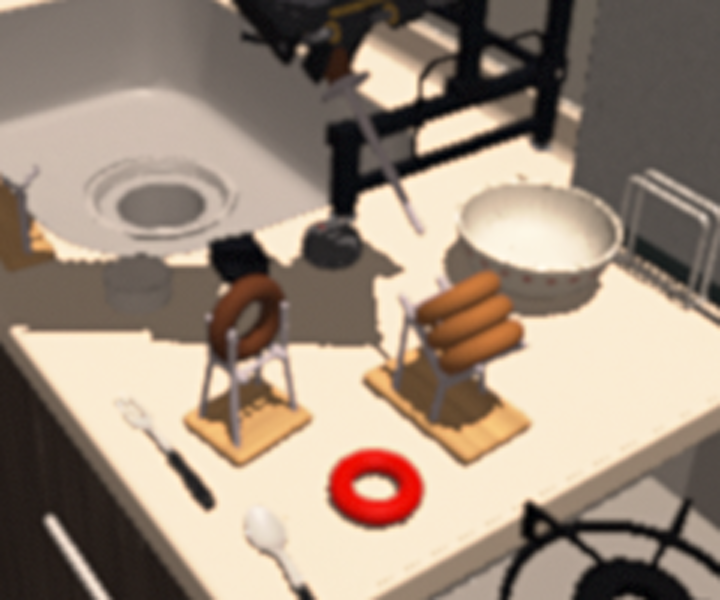

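Emit:
step_arm:
  rows:
    - [0.0008,-0.0122,-0.011,0,0,0]
    - [0.0008,-0.0122,-0.011,0,0,0]
    - [0.0008,-0.0122,-0.011,0,0,0]
    - [0.0008,-0.0122,-0.011,0,0,0]
    - [0.0008,-0.0122,-0.011,0,0,0]
    - [0.0008,-0.0122,-0.011,0,0,0]
    - [0,0,0,0,0,0]

```text
time: 9.05
position: [0.5829, -0.2114, 0.3369]
tool_rot: [0.673, 0.714, 0.13, -0.14]
ft_force: [-0.5, 0.6, -1.0]
grip_width: 0.0173
grip_force: 55.0
```

Emit:
step_arm:
  rows:
    - [0.0008,-0.0122,-0.011,0,0,0]
    - [0.0008,-0.0122,-0.011,0,0,0]
    - [0.0008,-0.0122,-0.011,0,0,0]
    - [0.0008,-0.0122,-0.011,0,0,0]
    - [0,0,0,0,0,0]
    - [0,0,0,0,0,0]

```text
time: 9.8
position: [0.5862, -0.2591, 0.2941]
tool_rot: [0.673, 0.715, 0.13, -0.14]
ft_force: [0.4, -0.3, -1.5]
grip_width: 0.0175
grip_force: 55.0
```

```bash
cat > snap.py <<'E'
from h import *
import sys
c=camera("side"); b=c["pixels"]; P=pts(c); np.savez("%s.npz"%sys.argv[1],P=P,px=b,d=c["depth"])
x0,y0=int(sys.argv[2]),int(sys.argv[3])
cv2.imwrite("pics/%s.png"%sys.argv[1],cv2.resize(b[y0:y0+150,x0:x0+200],None,fx=4,fy=4,interpolation=cv2.INTER_CUBIC))
E
python3 snap.py c1 230 120; python3 -c "
from h import *
p,Rm=chute(.036); delta(p,Rm)"
```

```text
dp [-0.001  -0.0014 -0.0011] rv [-0.12 -0.09 -0.03] minrows 0.0 t 9.85
```

View pics/c1.png

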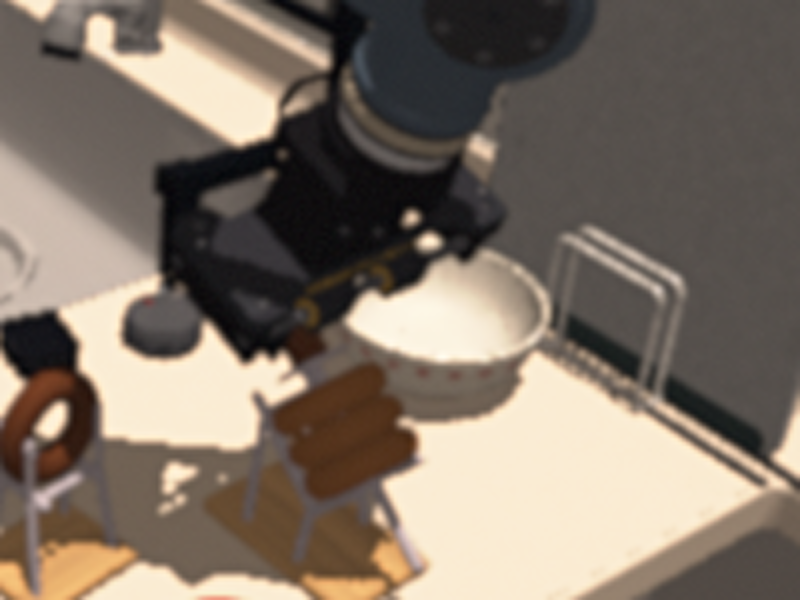

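```bash
python3 - <<'E'
from h import *
o=get_obs(); p0=o["position"]; R0=R.from_quat(o["tool_rot"]).as_matrix()
v=np.array([0,0,1])-S*S[2]; v/=np.linalg.norm(v); print("v",v.round(3))
org=C0-S*.0375+np.array([.001,0,0])
pts_=[(0,PD)]+[(.0045*i,PD) for i in(1,2,3)]+[(.0135+.008*i,PD-4.8*i) for i in range(1,11)]
prev=None
for l,dn in pts_:
    p,Rm=skew2tcp(org+v*l,AZ,dn)
    if prev is not None: print((p-prev[0]).round(4),np.degrees(R.from_matrix(Rm@prev[1].T).as_rotvec()).round(2))
    prev=(p,Rm)
print(prev[0],org+v*.0935)
E
```

```text
v [ 0.041 -0.667  0.744]
[ 0.0002 -0.003   0.0033] [0. 0. 0.]
[ 0.0002 -0.003   0.0033] [0. 0. 0.]
[ 0.0002 -0.003   0.0033] [0. 0. 0.]
[-0.0006  0.0093  0.0085] [-4.79 -0.29  0.  ]
[-0.0006  0.0095  0.0072] [-4.79 -0.29 -0.  ]
[-0.0006  0.0095  0.006 ] [-4.79 -0.29  0.  ]
[-0.0006  0.0095  0.0047] [-4.79 -0.29 -0.  ]
[-0.0006  0.0093  0.0035] [-4.79 -0.29 -0.  ]
[-0.0006  0.009   0.0023] [-4.79 -0.29  0.  ]
[-0.0005  0.0087  0.0011] [-4.79 -0.29 -0.  ]
[-0.0005  0.0082 -0.0001] [-4.79 -0.29  0.  ]
[-0.0005  0.0077 -0.0012] [-4.79 -0.29  0.  ]
[-0.0004  0.007  -0.0022] [-4.79 -0.29 -0.  ]
[ 0.5813609  -0.18039134  0.33421292] [ 0.58770805 -0.28416625  0.19033685]
```

Emit:
step_arm:
  rows:
    - [0.0002,-0.003,0.0033,0,0,0]
    - [0.0002,-0.003,0.0033,0,0,0]
    - [0.0002,-0.003,0.0033,0,0,0]
    - [-0.0006,0.0093,0.0085,-4.79,-0.29,0]
    - [-0.0006,0.0095,0.0072,-4.79,-0.29,0]
    - [-0.0006,0.0095,0.006,-4.79,-0.29,0]
    - [-0.0006,0.0095,0.0047,-4.79,-0.29,0]

```text
time: 10.72
position: [0.5843, -0.2301, 0.3309]
tool_rot: [0.685, 0.728, 0.015, -0.018]
ft_force: [-0.4, -1.3, -1.6]
grip_width: 0.0171
grip_force: 55.0
```

```bash
python3 snap.py c2 230 120; python3 -c "
from h import *
o=get_obs();print(o['ft_force'].round(2),o['moment'].round(2),o['grip_width'])"
```

```text
[-0.14  1.18 -1.38] [ 0.04  0.07 -0.02] 0.017809605680418488
```

View pics/c2.png

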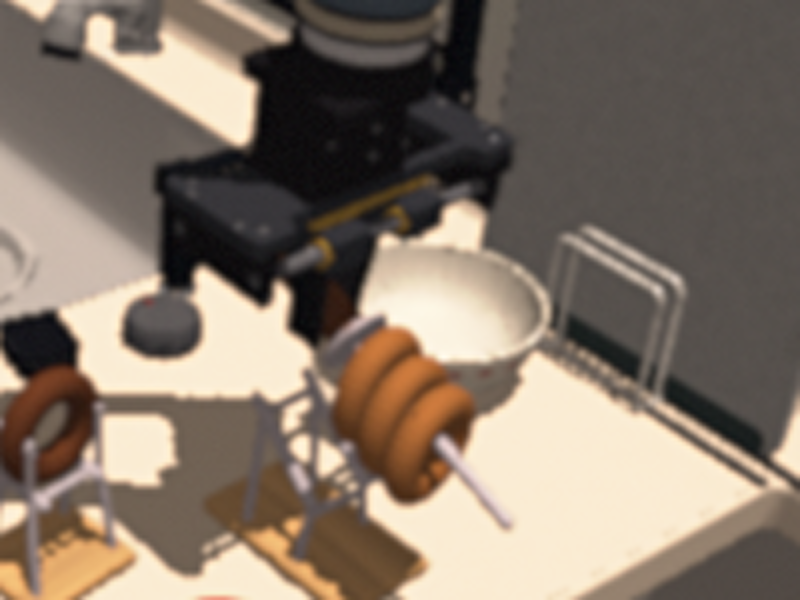

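Emit:
step_arm:
  rows:
    - [-0.0006,0.0093,0.0055,-4.79,-0.29,0]
    - [-0.0006,0.009,0.0045,-4.79,-0.29,0]
    - [-0.0005,0.0087,0.004,-4.79,-0.29,0]
    - [-0.0005,0.0082,0.004,-4.79,-0.29,0]
    - [-0.0005,0.0077,0.004,-4.79,-0.29,0]
    - [-0.0004,0.007,0.004,-4.79,-0.29,0]
    - [0,0,0.01,0,0,0]
    - [0,0,0.01,0,0,0]
    - [0,0,0,0,0,0]

```text
time: 11.9
position: [0.5817, -0.1812, 0.378]
tool_rot: [0.668, 0.709, -0.154, 0.164]
ft_force: [-0.5, -0.4, -1.5]
grip_width: 0.0176
grip_force: 55.0
```

```bash
cat >> h.py <<'E'
SC=np.array([.4387,-.1653,.1055]); AZS=279.3
def skpose(L=20,g=-.032):
    o=get_obs(); Rt=R.from_quat(o["tool_rot"]).as_matrix(); l=np.radians(L)
    z=Rt[:,2]; y=Rt[:,1]; x=Rt[:,0]
    s=np.sin(l)*z+np.cos(l)*x*(1 if (x@np.cross(y,z))>0 else -1)
    if s[1]>0: s=np.sin(l)*z-np.cos(l)*x
    return o["position"]+.164*z-g*s, s
def rings_on(P,c,org,s):
    q=P-org; a=q@s; r=np.linalg.norm(q-a[:,None]*s,axis=1); w=c[:,2].astype(float)>1.5*c[:,0]
    return a[(r<.06)&(a>-.01)&(a<.15)&w],r
E
python3 snap.py c3 230 120; python3 -c "
from h import *
o=get_obs();print(o['ft_force'].round(2),o['moment'].round(2),o['position'].round(4),o['time'])
org,s=skpose(); print(org.round(4),s.round(3),np.degrees(np.arcsin(s[2])))
z=np.load('c3.npz'); m=z['d']>0; P=z['P'][m];c=z['px'][m]
a,_=rings_on(P,c,org,s); print(np.histogram(a,np.arange(-.01,.151,.01)))
# shaft check past rings
q=P-org; a=q@s; n=q-a[:,None]*s
for lo in np.arange(.06,.14,.01):
    k=(a>lo)&(a<lo+.01)&(np.linalg.norm(n,axis=1)<.015); print(round(lo,2),k.sum(),np.median(n[k],0).round(4))
for l in (.205,):
  sh=np.array([np.cos(np.radians(AZS)),np.sin(np.radians(AZS)),0])
  for d in (0,-4):
    p,Rm=skew2tcp(SC-sh*l+[0,0,.0],AZS,d); print(p.round(4)); delta(p,Rm)
"
```

```text
[ 1.11  0.18 -1.98] [ 0.44  0.08 -0.01] [ 0.5815 -0.181   0.3773] 11.95
[ 0.5876 -0.2845  0.2332] [ 0.059 -0.993  0.104] 5.976776812894921
(array([  0,   0,   9,  99, 178,  99, 228, 148, 347,  72,   0,   0,   0,
         0,   0,   0]), array([-0.01,  0.  ,  0.01,  0.02,  0.03,  0.04,  0.05,  0.06,  0.07,
        0.08,  0.09,  0.1 ,  0.11,  0.12,  0.13,  0.14,  0.15]))
0.06 4 [0.0132 0.0009 0.0014]
0.07 21 [-0.0016  0.0005  0.005 ]
0.08 20 [-0.0021  0.0003  0.0042]
0.09 20 [-0.0027  0.0003  0.0039]
0.1 20 [-0.0023  0.0002  0.004 ]
0.11 23 [-0.0024  0.0002  0.0038]
0.12 21 [-0.002   0.0002  0.0037]
0.13 0 [nan nan nan]
0.14 0 [nan nan nan]
[0.3913 0.1239 0.2596]
dp [-0.1901  0.3049 -0.1177] rv [5.94 0.65 5.92] minrows 6.1 t 11.95
[0.3896 0.1343 0.2531]
dp [-0.1918  0.3153 -0.1242] rv [1.97 0.21 5.92] minrows 6.2 t 11.95
  return _methods._mean(a, axis=axis, dtype=dtype,
  ret = um.true_divide(
```

View pics/c3.png

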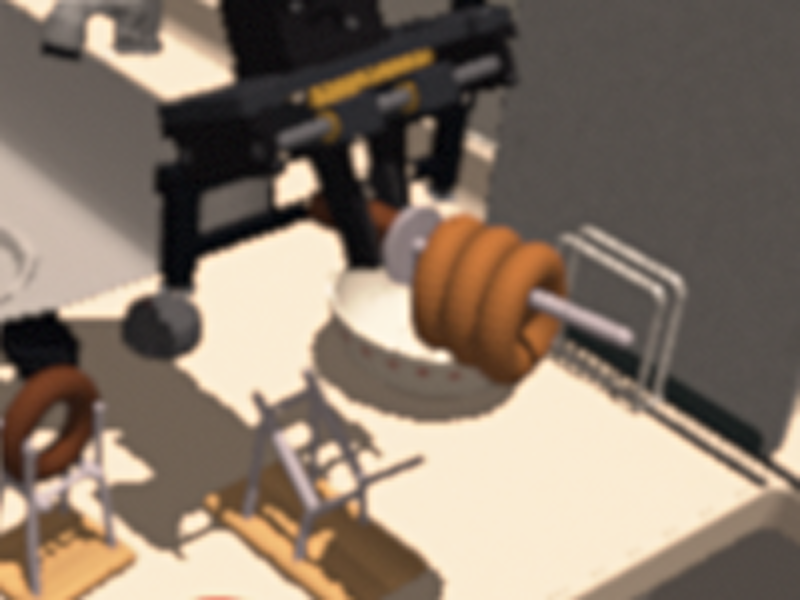

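```bash
cat >> h.py <<'E'
SH=np.array([np.cos(np.radians(AZS)),np.sin(np.radians(AZS)),0])
def seg(a,b,n):
    "a,b=(p,R)"
    rv=np.degrees(R.from_matrix(b[1]@a[1].T).as_rotvec())/n
    print(n,"x",((b[0]-a[0])/n).round(4),rv.round(2))
def now():
    o=get_obs(); return o["position"],R.from_quat(o["tool_rot"]).as_matrix()
E
python3 - <<'E'
from h import *
w1=skew2tcp(SC-SH*.21+[0,0,.10],AZS,-22); w2=skew2tcp(SC-SH*.205,AZS,-1); w3=skew2tcp(SC-SH*.088,AZS,-1)
seg(now(),w1,12);seg(w1,w2,10);seg(w2,w3,12)
print(w1[0],w2[0],w3[0])
E
```

```text
12 x [-0.0166  0.03   -0.0052] [-1.33 -0.15  0.49]
10 x [ 0.0009 -0.0053 -0.0057] [2.07 0.34 0.  ]
12 x [ 0.0016 -0.0096  0.    ] [0. 0. 0.]
[0.38223444 0.17951459 0.31538834] [0.39090285 0.12657982 0.25804871] [0.40981049 0.0111177  0.25804871]
```

Emit:
step_arm:
  rows:
    - [-0.0166,0.03,0,-3.0,-0.3,0.49]
    - [-0.0166,0.03,0,-3.0,-0.3,0.49]
    - [-0.0166,0.03,0,-3.0,-0.3,0.49]
    - [-0.0166,0.03,-0.006,-3.0,-0.3,0.49]
    - [-0.0166,0.03,-0.007,-1.0,-0.15,0.49]
    - [-0.0166,0.03,-0.007,-1.0,-0.15,0.49]

```text
time: 12.7
position: [0.4813, 0.0003, 0.3562]
tool_rot: [0.627, 0.7, -0.226, 0.257]
ft_force: [-0.0, -0.1, -2.2]
grip_width: 0.0176
grip_force: 55.0
```

Emit:
step_arm:
  rows:
    - [-0.0166,0.03,-0.007,-0.5,0,0.49]
    - [-0.0166,0.03,-0.007,-0.5,0,0.49]
    - [-0.0166,0.03,-0.007,-0.5,0,0.49]
    - [-0.0166,0.03,-0.007,-0.5,0,0.49]
    - [-0.0166,0.03,-0.007,0,0,0.49]
    - [-0.0166,0.03,-0.007,0,0,0.49]
    - [0,0,0,0,0,0]
    - [0,0,0,0,0,0]

```text
time: 13.7
position: [0.3827, 0.1795, 0.3146]
tool_rot: [0.604, 0.712, -0.232, 0.274]
ft_force: [0.6, 0.2, -1.7]
grip_width: 0.0173
grip_force: 55.0
```

```bash
cat > chk.py <<'E'
from h import *
import sys
o=get_obs(); org,s=skpose(); print("t",o["time"],"org",org.round(4),"s",s.round(3),"pitch",np.degrees(np.arcsin(s[2])).round(2),"f",o["ft_force"].round(1),o["grip_width"].round(4))
for cam in sys.argv[1:]:
    c=camera(cam); P=pts(c); m=c["depth"]>0; P=P[m]; px=c["pixels"][m]
    a,_=rings_on(P,px,org,s); print(cam,np.histogram(a,np.arange(-.01,.151,.01))[0])
    q=P-org; a=q@s; n=q-a[:,None]*s; k=(a>.08)&(np.linalg.norm(n,axis=1)<.012); 
    for lo in (.07,.09,.11): 
        kk=k&(a>lo)&(a<lo+.02); print(lo,kk.sum(),np.median(n[kk],0).round(4) if kk.any() else "",a[kk].max().round(3) if kk.any() else "")
E
python3 chk.py top side; python3 - <<'E'
from h import *
w2=skew2tcp(SC-SH*.205,AZS,-1); seg(now(),w2,10)
E
```

```text
10 x [ 0.0008 -0.0053 -0.0057] [ 2.07  0.35 -0.  ]Traceback (most recent call last):
  File "chk.py", line 3, in <module>
    o=get_obs(); org,s=skpose(); print("t",o["time"],"org",org.round(4),"s",s.round(3),"pitch",np.degrees(np.arcsin(s[2])).round(2),"f",o["ft_force"].round(1),o["grip_width"].round(4))
                                                                                                                                                               ^^^^^^^^^^^^^^^^^^^^^
AttributeError: 'float' object has no attribute 'round'
```

```bash
sed -i 's/o\["grip_width"\].round(4)/round(o["grip_width"],4)/' chk.py; python3 chk.py top side
```

```text
t 13.7 org [0.4055 0.0419 0.2047] s [ 0.15  -0.915  0.375] pitch 22.02 f [ 0.6  0.2 -1.7] 0.0173
top [  0  17  70  61  68  77  71 110   8   0   0   0   0   0   0   0]
0.07 9 [-0.0003  0.0015  0.004 ] 0.09
0.09 17 [0.0003 0.0009 0.0021] 0.108
0.11 15 [0.0002 0.0015 0.0039] 0.127
side [  3   8 109  39 122  56 148 303  47   0   1   1   0   0   0   0]
0.07 11 [-0.0032 -0.0004  0.0008] 0.089
0.09 18 [-0.0027  0.0003  0.002 ] 0.11
0.11 17 [-0.0028  0.0003  0.002 ] 0.13
```

Emit:
step_arm:
  rows:
    - [0.0008,-0.0053,-0.0057,2.07,0.35,0]
    - [0.0008,-0.0053,-0.0057,2.07,0.35,0]
    - [0.0008,-0.0053,-0.0057,2.07,0.35,0]
    - [0.0008,-0.0053,-0.0057,2.07,0.35,0]
    - [0.0008,-0.0053,-0.0057,2.07,0.35,0]
    - [0.0008,-0.0053,-0.0057,2.07,0.35,0]
    - [0.0008,-0.0053,-0.0057,2.07,0.35,0]
    - [0.0008,-0.0053,-0.0057,2.07,0.35,0]
    - [0.0008,-0.0053,-0.0057,2.07,0.35,0]
    - [0.0008,-0.0053,-0.0057,2.07,0.35,0]
    - [0,0,0,0,0,0]
    - [0,0,0,0,0,0]

```text
time: 15.3
position: [0.3905, 0.1262, 0.2577]
tool_rot: [0.636, 0.749, -0.119, 0.139]
ft_force: [-0.4, -0.4, -2.1]
grip_width: 0.0173
grip_force: 55.0
```

```bash
python3 chk.py top side; python3 snap.py s1 170 120; python3 - <<'E'
from h import *
seg(now(),skew2tcp(SC-SH*.088,AZS,-1),12)
org,s=skpose(); t=(SC-org)@s; print("miss at ring",(org+s*t-SC).round(4),t)
E
```

```text
t 15.3 org [0.405  0.0364 0.1053] s [ 0.162 -0.987  0.019] pitch 1.09 f [-0.4 -0.4 -2.1] 0.0173
top [ 4 40 65 53 61 50 62 38  0  0  0  0  0  0  0  0]
0.07 8 [ 0.0006  0.0001 -0.0001] 0.088
0.09 15 [0.0005 0.0001 0.0032] 0.108
0.11 12 [0.0006 0.0002 0.0032] 0.125
side [  3  24 114  48 133  78 121 287   7   0   0   0   0   0   0   0]
0.07 12 [-0.0016 -0.0002  0.0039] 0.09
0.09 19 [-0.0021 -0.0002  0.0042] 0.11
0.11 20 [-0.0012 -0.0001  0.003 ] 0.126
12 x [ 0.0016 -0.0096  0.    ] [ 0.01 -0.   -0.01]
miss at ring [-0.0004  0.      0.0035] 0.20499696783647833
```

View pics/s1.png

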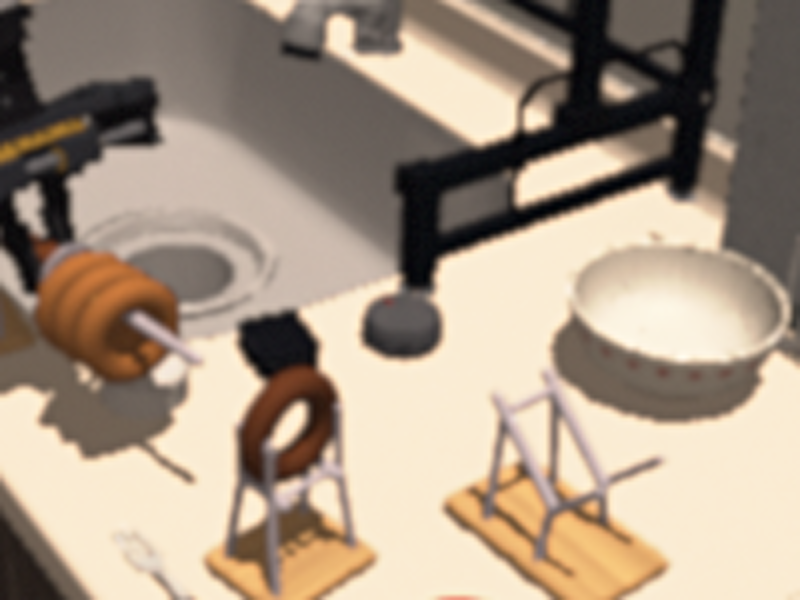

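Emit:
step_arm:
  rows:
    - [0.0015,-0.0093,0,0,0,0]
    - [0.0015,-0.0093,0,0,0,0]
    - [0.0015,-0.0093,0,0,0,0]
    - [0.0015,-0.0093,0,0,0,0]
    - [0.0015,-0.0093,0,0,0,0]
    - [0.0015,-0.0093,0,0,0,0]
    - [0.0015,-0.0093,0,0,0,0]
    - [0.0015,-0.0093,0,0,0,0]
    - [0.0015,-0.0093,0,0,0,0]
    - [0,0,0,0,0,0]

```text
time: 16.7
position: [0.4038, 0.0422, 0.2574]
tool_rot: [0.637, 0.749, -0.119, 0.139]
ft_force: [0.1, 0.1, -1.3]
grip_width: 0.0179
grip_force: 55.0
```

Emit:
step_arm:
  rows:
    - [0.0015,-0.0093,0,0,0,0]
    - [0.0015,-0.0093,0,0,0,0]
    - [0.0015,-0.0093,0,0,0,0]
    - [0,0,0,0,0,0]

```text
time: 17.2
position: [0.4084, 0.0142, 0.2575]
tool_rot: [0.637, 0.749, -0.119, 0.139]
ft_force: [-0.6, 0.7, -1.2]
grip_width: 0.0174
grip_force: 55.0
```

```bash
python3 chk.py top side; python3 snap.py s2 170 120
```

```text
t 17.2 org [ 0.4229 -0.0755  0.105 ] s [ 0.161 -0.987  0.018] pitch 1.05 f [-0.6  0.7 -1.2] 0.0174
top [ 4 45 59 60 61 52 63 36  1 63 57  4  0  0  0  0]
0.07 3 [0.0013 0.0002 0.0013] 0.082
0.09 4 [0.0008 0.0002 0.0014] 0.109
0.11 12 [0.0004 0.0001 0.0025] 0.125
side [  4  40 138  50 161  67 123 184   6  32 268  94   0   0   0   0]
0.07 1 [-0.0036 -0.0006 -0.0003] 0.087
0.09 27 [-0.003  -0.0004  0.0037] 0.11
0.11 25 [-0.0023 -0.0003  0.0041] 0.127
```

View pics/s2.png

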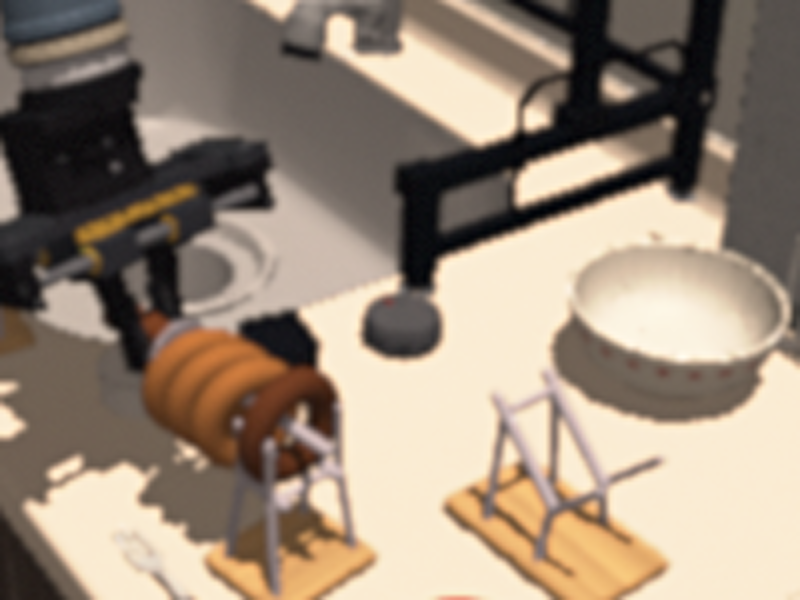

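Emit:
step_arm:
  rows:
    - [0,0,0.006,0,0,0]
    - [0,0,0.006,0,0,0]
    - [0,0,0.006,0,0,0]
    - [0,0,0.008,0,0,0]
    - [0,0,0.008,0,0,0]
    - [0,0,0.01,0,0,0]
    - [0,0,0.012,0,0,0]
    - [0,0,0.014,0,0,0]
    - [0,0,0.014,0,0,0]
    - [0,0,0.014,0,0,0]
    - [0,0,0.01,0,0,0]
    - [0,0,0,0,0,0]

```text
time: 18.85
position: [0.4083, 0.015, 0.3663]
tool_rot: [0.636, 0.75, -0.118, 0.14]
ft_force: [0.0, 0.5, -2.7]
grip_width: 0.0173
grip_force: 55.0
```

```bash
python3 chk.py top side; python3 snap.py s3 170 90; python3 - <<'E'
from h import *
RP=np.array([.3975,.3429,.2438]); RQ=R.from_quat([.7186,.6733,-.1271,.1189]).as_matrix()
org,s=skpose(); print("seat",*skew2tcp([.3924,.2548,.0897],266.3,0)[0:1])
up=skew2tcp(org+[0,.03,.03],270,-14); seg(now(),up,8)
pre=(RP+[0,0,.08],RQ); seg(up,pre,12); seg(now(),pre,12)
E
```

```text
t 18.85 org [ 0.4232 -0.0748  0.2138] s [ 0.162 -0.987  0.019] pitch 1.08 f [ 0.   0.5 -2.7] 0.0173
top [ 6 52 66 69 71 60 76 42  0 75 68  2  0  0  0  0]
0.07 3 [0.002  0.0004 0.0029] 0.083
0.09 6 [0.0004 0.0001 0.0015] 0.108
0.11 15 [0.0001 0.0001 0.0036] 0.127
side [  2  29 148  57 174  75 139 229   0  20 251 217   0   0   0   0]
0.07 0  
0.09 32 [-0.0021 -0.0003  0.0036] 0.109
0.11 30 [-0.0021 -0.0003  0.0014] 0.127
seat [0.39808474 0.34270769 0.24380959]
8 x [0.0018 0.0079 0.0007] [-1.62 -0.15 -1.16]
12 x [-0.0021  0.0221 -0.0039] [ 1.16 -0.04 -0.31]
12 x [-0.0009  0.0273 -0.0034] [ 0.08 -0.01 -1.09]
```

View pics/s3.png

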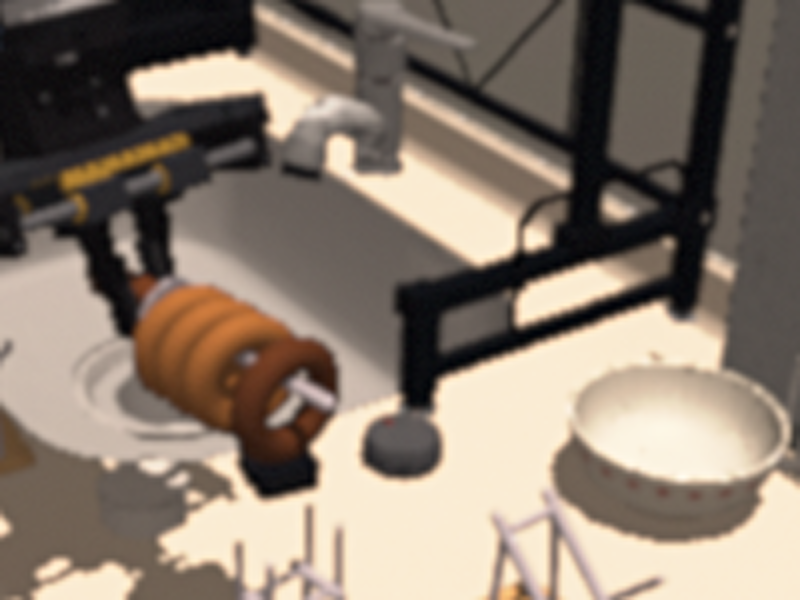

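Emit:
step_arm:
  rows:
    - [0.0018,0.009,0.0005,-2.7,-0.25,-1.16]
    - [0.0018,0.009,0.0005,-2.7,-0.25,-1.16]
    - [0.0018,0.009,0.0005,-2.7,-0.25,-1.16]
    - [0.0018,0.009,0.0005,-2.7,-0.25,-1.16]
    - [0.0018,0.009,0.0005,-2.7,-0.25,-1.16]
    - [0.0018,0.009,0.0005,-2.7,-0.25,-1.16]
    - [0.0018,0.009,0.0005,-2.7,-0.25,-1.16]
    - [0.0018,0.009,0.0005,-2.7,-0.25,-1.16]
    - [0,0,0,0,0,0]

```text
time: 20.12
position: [0.4228, 0.0876, 0.3687]
tool_rot: [0.658, 0.659, -0.256, 0.258]
ft_force: [0.0, 0.9, -1.5]
grip_width: 0.0175
grip_force: 55.0
```

```bash
python3 chk.py top side; python3 - <<'E'
from h import *
RP=np.array([.3975,.3429,.2438]); RQ=R.from_quat([.7186,.6733,-.1271,.1189]).as_matrix()
seg(now(),(RP+[0,0,.08],RQ),12)
E
```

```text
t 20.125 org [ 0.4232 -0.0531  0.2604] s [ 0.001 -0.923  0.385] pitch 22.65 f [ 0.   0.9 -1.5] 0.0175
top [ 1 26 73 70 78 73 77 75  1 40 91 21  0  0  0  0]
0.07 0  
0.09 8 [0.0016 0.0009 0.0022] 0.108
0.11 20 [0.0003 0.001  0.0025] 0.127
side [  3  17  66  35 108  56 162 123   3 168 318 169   0   0   0   0]
0.07 5 [-0.0033  0.      0.    ] 0.088
0.09 48 [-0.0024  0.0019  0.0044] 0.109
0.11 26 [-0.0028  0.0004  0.001 ] 0.13
12 x [-0.0021  0.0213 -0.0038] [ 1.88 -0.05 -0.31]
```

Emit:
step_arm:
  rows:
    - [-0.0021,0.0213,0,1.88,-0.05,-0.31]
    - [-0.0021,0.0213,0,1.88,-0.05,-0.31]
    - [-0.0021,0.0213,0,1.88,-0.05,-0.31]
    - [-0.0021,0.0213,0,1.88,-0.05,-0.31]
    - [-0.0021,0.0213,-0.002,1.88,-0.05,-0.31]
    - [-0.0021,0.0213,-0.003,1.88,-0.05,-0.31]
    - [-0.0021,0.0213,-0.003,1.88,-0.05,-0.31]
    - [-0.0021,0.0213,-0.003,1.88,-0.05,-0.31]
    - [-0.0021,0.0213,-0.003,1.88,-0.05,-0.31]
    - [-0.0021,0.0213,-0.003,1.88,-0.05,-0.31]
    - [-0.0021,0.0213,-0.003,1.88,-0.05,-0.31]
    - [-0.0021,0.0213,-0.005,1.88,-0.05,-0.31]

```text
time: 21.72
position: [0.3975, 0.3429, 0.3443]
tool_rot: [0.719, 0.672, -0.127, 0.119]
ft_force: [0.2, -0.7, -2.9]
grip_width: 0.0178
grip_force: 55.0
```

Emit:
step_arm:
  rows:
    - [0,0,0,0,0,0]
    - [0,0,0,0,0,0]

```text
time: 21.98
position: [0.3973, 0.3421, 0.3443]
tool_rot: [0.719, 0.673, -0.128, 0.12]
ft_force: [-0.1, 0.2, -1.9]
grip_width: 0.0177
grip_force: 55.0
```

```bash
python3 chk.py top side; python3 - <<'E'
from h import *
RP=np.array([.3975,.3429,.2438]); RQ=R.from_quat([.7186,.6733,-.1271,.1189]).as_matrix()
a=now(); seg(a,(RP,RQ),1)
E
```

```text
t 21.975 org [0.3913 0.2537 0.1905] s [-0.067 -0.998  0.004] pitch 0.22 f [-0.1  0.2 -1.9] 0.0177
top [ 2 39 84 56 83 63 79 86 26 51 76 36  2  0  0  0]
0.07 0  
0.09 13 [ 0.0016 -0.0001  0.0029] 0.11
0.11 13 [ 0.0017 -0.0001  0.0018] 0.128
side [  6   5  74  18  71  39  63 124   7  90 170 145   5   0   0   0]
0.07 3 [-0.003   0.0002  0.0038] 0.09
0.09 19 [-0.      0.      0.0048] 0.108
0.11 17 [-0.0006  0.0001  0.004 ] 0.127
1 x [ 1.000e-04  9.000e-04 -1.006e-01] [ 0.15 -0.01  0.11]
```

```bash
python3 - <<'E'
from h import *
org,s=skpose(); a=now(); b=skew2tcp(org+[0,-.03,.05],266.3,-36); seg(a,b,6); print(b[0])
E
```

```text
6 x [ 0.0007  0.0072 -0.0052] [-5.96  0.39  0.02]
[0.40180514 0.38512642 0.31352119]
```

Emit:
step_arm:
  rows:
    - [0.0007,0.0072,0.01,-5.96,0.39,0]
    - [0.0007,0.0072,-0.0052,-5.96,0.39,0]
    - [0.0007,0.0072,-0.0052,-5.96,0.39,0]
    - [0.0007,0.0072,-0.0052,-5.96,0.39,0]
    - [0.0007,0.0072,-0.0052,-5.96,0.39,0]
    - [0.0007,0.0072,-0.0052,-5.96,0.39,0]
    - [0,0,0,0,0,0]
    - [0,0,0,0,0,0]

```text
time: 23.08
position: [0.4017, 0.3854, 0.3286]
tool_rot: [0.645, 0.603, -0.342, 0.32]
ft_force: [0.2, -0.6, -1.8]
grip_width: 0.0175
grip_force: 55.0
```

```bash
python3 chk.py top side; python3 - <<'E'
from h import *
RP=np.array([.3975,.3429,.2438]); RQ=R.from_quat([.7186,.6733,-.1271,.1189]).as_matrix()
a=now(); seg(a,(RP+[0,0,.09],RQ),8)
E
```

```text
t 23.075 org [0.391  0.2241 0.2554] s [-0.055 -0.808  0.586] pitch 35.88 f [ 0.2 -0.6 -1.8] 0.0175
top [  0  14  79  30  76  39  90  61 146 103   0   0   0   0   0   0]
0.07 9 [0.0013 0.0022 0.0032] 0.09
0.09 16 [0.0009 0.0011 0.0015] 0.109
0.11 16 [0.0003 0.0007 0.0008] 0.128
side [  1  38  29  53  40  50  51  67 269 163   0   0   0   0   0   0]
0.07 18 [-0.0026  0.0043  0.0055] 0.09
0.09 12 [-0.0024 -0.0008 -0.0014] 0.11
0.11 14 [-0.0008 -0.0002 -0.0005] 0.128
8 x [-0.0005 -0.0053  0.0006] [ 4.47 -0.29  0.02]
```

Ring 4 slid back (rings now span 0–0.09). Level again and go down.

Emit:
step_arm:
  rows:
    - [-0.0005,-0.0053,0.0006,4.47,-0.29,0.02]
    - [-0.0005,-0.0053,0.0006,4.47,-0.29,0.02]
    - [-0.0005,-0.0053,0.0006,4.47,-0.29,0.02]
    - [-0.0005,-0.0053,0.0006,4.47,-0.29,0.02]
    - [-0.0005,-0.0053,0.0006,4.47,-0.29,0.02]
    - [-0.0005,-0.0053,0.0006,4.47,-0.29,0.02]
    - [-0.0005,-0.0053,0.0006,4.47,-0.29,0.02]
    - [-0.0005,-0.0053,0.0006,4.47,-0.29,0.02]
    - [0,0,0,0,0,0]
    - [0,0,0,0,0,0]

```text
time: 24.42
position: [0.3976, 0.3432, 0.3336]
tool_rot: [0.718, 0.673, -0.128, 0.12]
ft_force: [-0.6, -0.4, -1.6]
grip_width: 0.0178
grip_force: 55.0
```

```bash
python3 chk.py top side; python3 - <<'E'
from h import *
RP=np.array([.3975,.3429,.2438]); RQ=R.from_quat([.7186,.6733,-.1271,.1189]).as_matrix()
a=now(); seg(a,(RP,RQ),1)
E
```

```text
t 24.425 org [0.392  0.2548 0.1798] s [-0.064 -0.998  0.004] pitch 0.2 f [-0.6 -0.4 -1.6] 0.0178
top [ 4 54 88 48 90 49 85 56 87 34  2  3  3  0  0  0]
0.07 11 [ 0.0012 -0.0001  0.0017] 0.09
0.09 19 [ 0.0013 -0.0001  0.003 ] 0.109
0.11 14 [ 0.0018 -0.0001  0.0014] 0.127
side [  4  16  73  15 100  11  99  18 218 144   0   0   0   0   0   0]
0.07 14 [-0.0023  0.0002  0.0054] 0.09
0.09 10 [-0.0013  0.0001  0.004 ] 0.108
0.11 17 [-0.0005  0.0001  0.0026] 0.129
1 x [-0.0001 -0.0006 -0.0895] [ 0.14  0.04 -0.08]
```

Emit:
step_arm:
  rows:
    - [0,-0.0006,-0.02,0.14,0,0]
    - [0,0,-0.02,0,0,0]
    - [0,0,-0.015,0,0,0]
    - [0,0,-0.01,0,0,0]
    - [0,0,-0.008,0,0,0]
    - [0,0,-0.007,0,0,0]
    - [0,0,-0.005,0,0,0]
    - [0,0,-0.003,0,0,0]
    - [0,0,0,0,0,0]
    - [0,0,0,0,0,0]

```text
time: 25.78
position: [0.3976, 0.3428, 0.2455]
tool_rot: [0.718, 0.674, -0.126, 0.119]
ft_force: [0.1, -0.1, -2.5]
grip_width: 0.0173
grip_force: 55.0
```

```bash
python3 chk.py top side; python3 snap.py p1 90 100; python3 - <<'E'
from h import *
RP=np.array([.3975,.3429,.2438]); RQ=R.from_quat([.7186,.6733,-.1271,.1189]).as_matrix()
a=now(); seg(a,(RP,RQ),1)
E
```

```text
t 25.775 org [0.3921 0.2549 0.0914] s [-0.064 -0.998 -0.   ] pitch -0.0 f [ 0.1 -0.1 -2.5] 0.0173
top [ 4 52 71 49 69 51 73 50 76 28  0  0  0  1  0  0]
0.07 6 [ 0.0005 -0.      0.002 ] 0.088
0.09 13 [ 0.0021 -0.0001  0.0033] 0.11
0.11 19 [-0.0003  0.      0.0016] 0.127
side [  5  19  71  21  88  17  89  16 175 125   0   0   1   4   0   0]
0.07 12 [-0.0009  0.0001  0.0047] 0.09
0.09 12 [-0.0006  0.      0.0039] 0.109
0.11 39 [-0.0011  0.0001  0.0005] 0.129
1 x [-0.0001  0.0001 -0.0017] [-0.05  0.06 -0.06]
```

Force is still about the load alone; lower 1.7 mm more, then open.

Emit:
step_arm:
  rows:
    - [0,0,-0.0015,0,0,0]
    - [0,0,-0.0005,0,0,0]
    - [0,0,0,0,0,0]

```text
time: 26.3
position: [0.3977, 0.3429, 0.2436]
tool_rot: [0.718, 0.674, -0.126, 0.119]
ft_force: [-0.2, 0.4, 1.2]
grip_width: 0.0174
grip_force: 55.0
```

Emit:
step_arm:
  rows:
    - [0,0,0,0,0,0]
    - [0,0,0,0,0,0]
    - [0,0,0,0,0,0]
    - [0,0,0,0,0,0]
    - [0,0,0,0,0,0]
    - [0,0,0,0,0,0]
    - [0,0,0,0,0,0]
    - [0,0,0,0,0,0]
  jaw: 0.087

```text
time: 27.3
position: [0.3976, 0.3428, 0.2433]
tool_rot: [0.718, 0.674, -0.127, 0.119]
ft_force: [0.7, -0.0, 1.0]
grip_width: 0.0852
grip_force: 0.0
```

Emit:
step_arm:
  rows:
    - [0,0.005,0.015,0,0,0]
    - [0,0.01,0.03,0,0,0]
    - [0,0.015,0.04,0,0,0]
    - [0,0.015,0.04,0,0,0]
    - [0,0.01,0.03,0,0,0]
    - [0,0,0,0,0,0]
    - [0,0,0,0,0,0]

```text
time: 28.18
position: [0.397, 0.3974, 0.3979]
tool_rot: [0.718, 0.674, -0.127, 0.119]
ft_force: [-0.3, 0.0, -1.5]
grip_width: 0.0867
grip_force: 0.0
```

```bash
python3 snap.py p1 90 100; python3 - <<'E'
from h import *
s=np.array([-.0645,-.998,0]); org=np.array([.3922,.2548,.09])
for cam in ("top","side"):
    c=camera(cam); P=pts(c); m=c["depth"]>0; P=P[m]; px=c["pixels"][m]
    a,_=rings_on(P,px,org,s); print(np.histogram(a,np.arange(-.01,.151,.01))[0])
    for lo in np.arange(.11,.35,.02):
        k=P[(P[:,1]>lo)&(P[:,1]<lo+.02)&(P[:,0]>.36)&(P[:,0]<.43)&(P[:,2]>.075)&(P[:,2]<.13)]
        if len(k)>3: print(cam,round(lo,2),np.median(k,0).round(4))
E
```

```text
[ 2 51 74 48 76 42 73 50 78 26  0  0  0  1  0  0]
top 0.13 [0.3859 0.1355 0.0941]
top 0.15 [0.3866 0.1594 0.0939]
top 0.17 [0.3906 0.1803 0.1078]
top 0.19 [0.389  0.1997 0.1071]
top 0.21 [0.3903 0.2201 0.1064]
top 0.23 [0.391  0.2403 0.1065]
top 0.25 [0.3896 0.2571 0.1044]
top 0.27 [0.3937 0.2792 0.099 ]
top 0.29 [0.3951 0.3004 0.0989]
top 0.31 [0.3974 0.3183 0.0975]
[  4  15  71  19  86  19  90  11 173 129   0   0   0   4   0   0]
side 0.13 [0.3846 0.1337 0.0934]
side 0.15 [0.3866 0.1645 0.0945]
side 0.17 [0.3872 0.1758 0.1013]
side 0.19 [0.3827 0.1991 0.1098]
side 0.21 [0.3822 0.2203 0.1098]
side 0.23 [0.3824 0.2413 0.109 ]
side 0.25 [0.3866 0.2588 0.1108]
side 0.27 [0.3905 0.2844 0.1017]
side 0.29 [0.3909 0.3    0.1   ]
side 0.31 [0.3883 0.3178 0.0979]
```

View pics/p1.png

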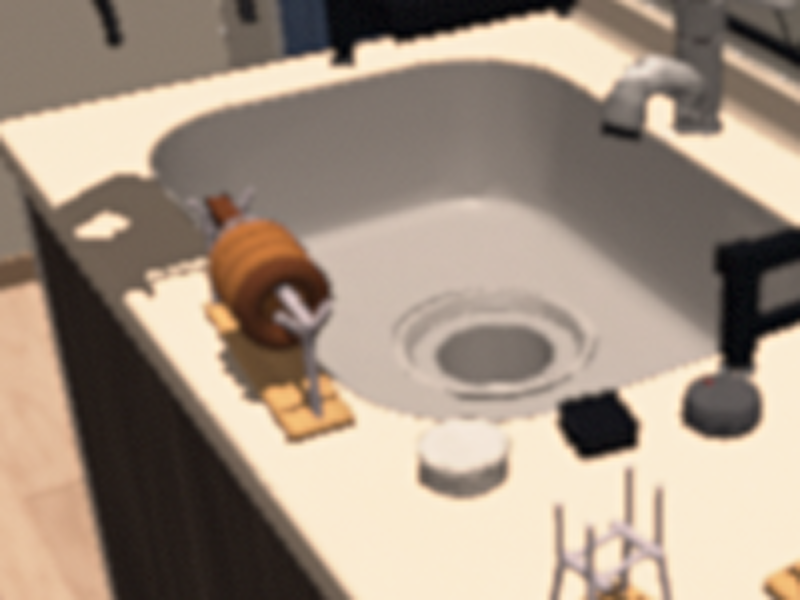

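The skewer lies in both forks (handle fork at about (220,200), V fork at (305,320)). All four rings are on it and the gripper is clear.

```bash
python3 -c "
from rig import hand_in
print(hand_in())"
```

```text
the job is handed in; nothing more can be done
None
```

The job is done and handed in: all four rings are threaded on the skewer, which lies released in both forks of its rest at about 28 s of the 66 s allowed; I have not been shown the judge's verdict.

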